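# Rack the last chamfered dowel like its neighbours

## Task

Two brass locating dowels already lie in the blue rack. Of the two loose dowels on the welding table, pick the one that has a chamfered end and lay it in the rack's empty place, with its chamfered end pointing the same way as those of the other two. Leave the dowel that is square at both ends where it lies.

Things in the scene. Friction and masses are not known exactly. Their poses are not given: they have to be found in the camera images.
- dowel_mid (a point): Centre of the loose brass dowel to be racked: eight-sided bar 120 mm long, 24 mm across flats, about 0.3 kg, lying flat on the table (centre 12 mm up). One end tapers over its last 20 mm to an 8 mm nose (chamfered end), the other is square. x runs along the bar towards the chamfered end, z is up.
- dowel_nose (a point): Middle of the tip of that same dowel's chamfered end, 60 mm from its centre along +x; same axes as dowel_mid.
- blank_mid (a point): Centre of the other loose brass dowel, same bar and size (120 mm long, 24 mm across flats) but square at both ends: not to be moved. Its x axis runs along the bar, z is up.
- slot (a point): Where the racked dowel's centre belongs, 30 mm above the table, in the fixed blue rack's empty place: two dark cross bars, 48 mm clear between them, with saddles 28 mm wide, floor 18 mm, flared lips up to 33 mm above the table; base plate 6 mm thick. x: the way the racked chamfered ends point; y: towards the two racked dowels (fixed; 75 and 150 mm away); z up.
Things that resemble listed ones, but are neither listed nor needed, are in the scene too. What is shaped like the part that bears dowel_mid but pink is not meant.

How it is judged:
By the outcome, as a careful person would: the job done as asked, in the order asked, and still so for the second after the job is handed in, with the robot touching nothing.
It also fails if it takes over 35 s, if anything falls off the work surface, if the arm or the gripper's body presses on something with over 40 N, if the wrist force passes 120 N, or if a joint passes its speed limit or range.

## Robot

A 6-joint arm with a two-finger parallel gripper is mounted at the origin on the work surface; the furniture and walls round the work are solid. World frame = base frame: x ahead of the robot, y to its left, z up, the work surface at z = 0. Lengths are in m, angles in rad, forces in N, time in s.
With the tool pointing down it reaches from about 0.3 to 0.875 m from the base axis. Payload 6.4 kg.
Tool frame: the origin (TCP) lies on the centre line of the jaws, within the pads' length; the fingertips stand ctrl.tip_extent ahead of it and the grasp point (between the pads) lies 8 mm behind it (ctrl.tip_extent is the distance from the TCP to the fingertips, in m); z points along the fingers, y is the line along which they close (so a half turn about z gives the same grasp; the last joint's range is limited). The gripper opens to 85 mm and grips with 20 to 120 N. Pads are 22 mm wide; open, the fingers measure 114 mm over their backs; the gripper's body (76 mm by 85 mm) begins 54 mm behind the grasp point. The pads swing forward as they close: fully open they stand 13 mm farther back than shut.
Start: joints at [1.075, 0.181, 1.607, -0, 1.354, -0.206], TCP at [0.164, 0.551, 0.242] pointing down, gripper open.
Joint ranges: [-2.99, 2.99], [-0.89, 2.07], [0.3, 2.58], [-1.14, 4.28], [0, 2.63], [-3.12, 3.12]. Speed limits (rad/s): [2.57, 2.57, 3.01, 3.14, 3.14, 3.14].

## Interface

Orientations are given as a unit quaternion [w, x, y, z].
In Python, from bench import ctrl gives the robot as it stands.
- The arm moves only by the shell command python3 -m handwheel 'ROWS'. ROWS is JSON, a list of rows, each a list of 7 numbers: the turn, a rotation vector about the tool's x, y, z as a fraction of full scale, then the shift along the tool's x, y, z as a fraction of full scale, then the opening, from 0 (shut) to 1 (fully open). In form: [[rx, ry, rz, x, y, z, jaw], ...]. A call has exactly 8 rows; each row shifts and turns the commanded pose from where the row before left it, along the tool's axes as they then stand; what a row does not reach is not made up. Full scale, the value 1, is 300 mm for a shift and pi rad for a turn. A row lasts 1/10 s, in which the tool goes at most 50 mm and 8.59 degrees, less where a joint would pass 70% of its speed; a pose out of reach is approached as far as the arm can. A call with a number of a shift or a turn outside -1 to 1 is refused whole. A call with a gripper value outside its range is refused whole. The fingers move at their own pace and stop on an object; the grip force is fixed at half the most. Time passes only in rows, so rows that do not move let the fingers close, or fill a call up. It gives the time, the measured TCP pose, the force, the opening and the grip force at its end, in the units of the state.
- ctrl.get_obs(): the state, without advancing time (a new reading comes with each control period).
- ctrl.camera(name): name is "side" or "top"; returns the picture (384x512x3 uint8, blue, green, red); there is no depth.
- ctrl.camera_model(name): a dict with "camera_matrix" (3x3 intrinsics, pixels), "cam_to_world" (4x4, takes a point from camera to world coordinates). Camera axes: x right, y up, looking along -z (the intrinsics and any distortion apply to the point x, -y, -z); pixel columns grow to the right and rows downward; lengths in m; the calibration is good to about 2 mm. A picture is of the moment at which its call begins. camera_model takes no time and is no camera call.
- ctrl.hand_in(): hands the job in; it is judged then, once.
The state is a dict: "time_s": time; "q": joint angles; "dq": joint speeds; "joint_efforts": joint torques, N m; "eef_pos": TCP position; "eef_rot": TCP orientation; "wrist_force": force on the tool from outside, world axes, zero at the start; "torque": the same for the moment, N m; "opening": opening from 0.0 (shut) to 1.0 (fully open); "grasp_force": force on a finger pad.
Only numpy, scipy, OpenCV 4.12 (cv2) and the standard library are available. Lean on these libraries where they do the work, as an engineer would, in place of code of your own. Each camera call takes 0.05 s, during which the arm holds its last target. There are 200 camera calls.

## Working session

There is one attempt and no reset: what is moved stays moved. The work goes in short steps, Python scripts to look and compute and a shell command to move; the robot and the scene stay as the last step left them, time stands still between calls to the robot, and variables do not carry over. Pictures are saved under pics/ and viewed, at most 10 in all, crops included, and the job is handed in when it is done.

```bash
mkdir -p pics; python3 - <<'E'
from bench import ctrl
import cv2,numpy as np
a=ctrl.camera("top");b=ctrl.camera("side")
cv2.imwrite("pics/top0.png",a);cv2.imwrite("pics/side0.png",b)
cv2.imwrite("pics/top0v.png",cv2.resize(a,(800,600),interpolation=cv2.INTER_CUBIC));cv2.imwrite("pics/side0v.png",cv2.resize(b,(800,600),interpolation=cv2.INTER_CUBIC))
for n in("top","side"):
  m=ctrl.camera_model(n);print(n,{k:np.round(v,4).tolist() if not isinstance(v,str) else v for k,v in m.items()})
o=ctrl.get_obs();print(o,ctrl.tip_extent)
E
```

```text
top {'camera_matrix': [[433.952, 0.0, 253.6804], [0.0, 433.952, 196.4543], [0.0, 0.0, 1.0]], 'cam_to_world': [[0.0144, 0.9832, -0.182, 0.2065], [-0.9999, 0.0138, -0.0042, -0.1156], [-0.0016, 0.182, 0.9833, 1.226], [0.0, 0.0, 0.0, 1.0]]}
side {'camera_matrix': [[365.5522, 0.0, 252.0286], [0.0, 365.5522, 189.2747], [0.0, 0.0, 1.0]], 'cam_to_world': [[-0.9983, 0.0386, -0.0441, 0.3946], [-0.0586, -0.6725, 0.7378, 0.6612], [-0.0012, 0.7391, 0.6736, 0.7504], [0.0, 0.0, 0.0, 1.0]]}
{'time_s': 0.1, 'q': array([ 1.07472558e+00,  1.81462113e-01,  1.60794412e+00, -7.74744253e-06,
        1.35379153e+00, -2.06306859e-01]), 'dq': array([-0.00047506, -0.00127639, -0.00454622, -0.00128721,  0.00031218,
       -0.00028314]), 'joint_efforts': array([ 6.37410517e-05, -4.45880842e+01, -3.52234340e+01, -2.58217078e-04,
        4.23449426e-03,  6.44342350e-06]), 'eef_pos': array([0.1640412 , 0.55058782, 0.24145938]), 'eef_rot': array([-2.72540171e-04,  1.44374739e-01,  9.89522759e-01, -7.54874793e-04]), 'wrist_force': array([ 0.21885269, -0.39137993, -0.13369392]), 'torque': array([-0.00866935, -0.00794533,  0.02720175]), 'grasp_force': 0.0, 'opening': 0.9976894158565612} 0.011
```

View pics/top0v.png

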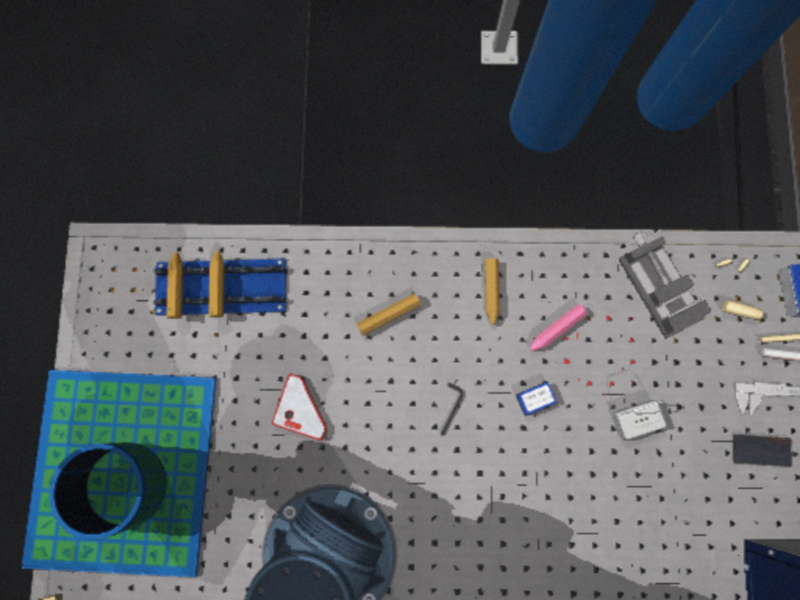

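View pics/side0v.png

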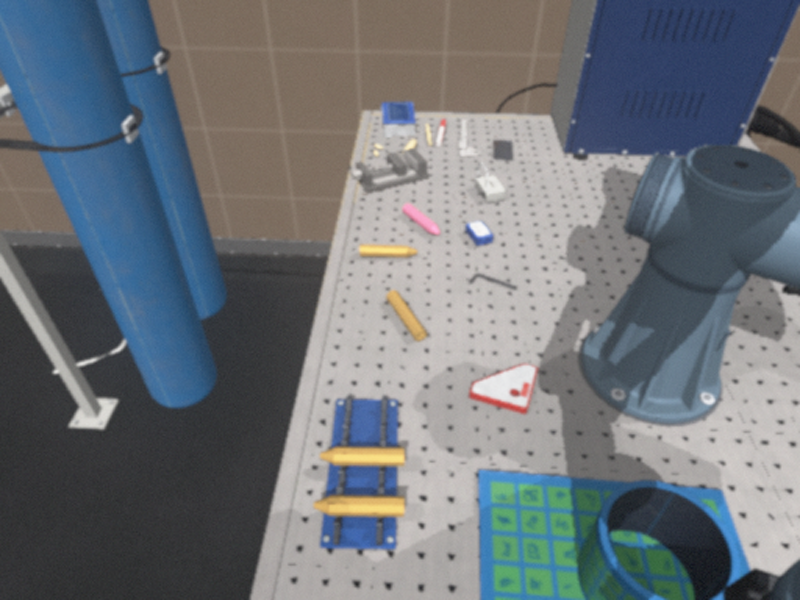

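The top view (800×600 scale) has these lookalikes:
- Brass bar at (492,290), tapering to a nose at (493,322). This matches the description.
- Brass bar at (390,313), which looks square at both ends (the blank).
- Pink tapered bar at (560,327), not meant.
- Racked bars at (174,285) and (216,283), noses up (+x).

The rack's empty place is near (258,285). In the side view, the chosen bar is at (388,251) with its nose to the right.

```bash
cat > h.py <<'E'
from bench import ctrl
import cv2,numpy as np
def ray(n,p):
    m=ctrl.camera_model(n);T=np.array(m["cam_to_world"]);K=np.array(m["camera_matrix"])
    v=np.linalg.solve(K,[p[0],p[1],1]);d=T[:3,:3]@[v[0],-v[1],-v[2]];return T[:3,3],d/np.linalg.norm(d)
def plane(n,p,z):
    o,d=ray(n,p);return o+d*(z-o[2])/d[2]
def tri(p,q):
    o1,d1=ray("top",p);o2,d2=ray("side",q)
    s=np.linalg.lstsq(np.c_[d1,-d2],o2-o1,rcond=None)[0];a=o1+s[0]*d1;b=o2+s[1]*d2
    return (a+b)/2,np.linalg.norm(a-b)
def brass(img,amin=80):
    h=cv2.cvtColor(img,cv2.COLOR_BGR2HSV);m=cv2.inRange(h,(12,110,60),(32,255,255))
    n,l,s,c=cv2.connectedComponentsWithStats(m);out=[]
    for i in range(1,n):
        if s[i,4]<amin: continue
        ys,xs=np.nonzero(l==i);P=np.c_[xs,ys].astype(float);ctr=P.mean(0)
        u=np.linalg.svd(P-ctr,full_matrices=False)[2][0];t=(P-ctr)@u;w=(P-ctr)@[-u[1],u[0]]
        e=[];ws=[]
        for k,sg in((t.min(),1),(t.max(),-1)):
            sel=abs(t-k)<3; ws.append(round(float(np.ptp(w[sel])),1)); e.append(ctr+u*k+sg*0+np.array([-u[1],u[0]])*w[sel].mean())
        out.append((ctr,e,ws,s[i,4]))
    return out
E
python3 - <<'E'
from h import *
np.set_printoptions(precision=4,suppress=True)
D={}
for n in("top","side"):
    im=cv2.imread(f"pics/{n}0.png");D[n]=brass(im)
    for c,e,w,a in D[n]: print(n,c,e[0],e[1],w,a,[plane(n,p,.012)[:2] for p in e])
# blue plate in top
    h=cv2.cvtColor(im,cv2.COLOR_BGR2HSV)
for t in D["top"]:
    for s in D["side"]:
        P,g=tri(t[0],s[0])
        if g<.008: print(t[0],s[0],P,g)
t=cv2.imread("pics/top0.png");s=cv2.imread("pics/side0.png")
r=lambda a:cv2.resize(a,(400,300),interpolation=cv2.INTER_CUBIC)
A=np.vstack([np.hstack([r(t[155:215,280:360]),r(t[175:235,215:295])]),np.hstack([r(t[150:210,95:175+20-20]) ,r(s[250:355,200:260+80])])])
cv2.imwrite("pics/crop.png",A)
E
```

```text
top [138.0917 182.8964] [138.685  160.9962] [137.4627 202.0178] [3.0, 8.0] 338 [array([0.5307, 0.2234]), array([0.4104, 0.2193])]
top [111.4176 183.1853] [112.2817 161.9754] [110.6613 202.1255] [4.0, 8.1] 340 [array([0.5267, 0.2995]), array([0.409 , 0.2954])]
top [314.6972 184.9085] [314.0092 164.9998] [315.5703 206.0098] [7.0, 3.1] 317 [array([ 0.5258, -0.283 ]), array([ 0.4061, -0.2861])]
top [248.4943 200.54  ] [267.2862 190.5429] [230.063  210.2226] [7.6, 7.6] 350 [array([ 0.4488, -0.149 ]), array([ 0.3906, -0.0442])]
side [247.0432 160.1946] [230.9487 159.3935] [265.002  160.9462] [5.1, 2.1] 185 [array([ 0.5208, -0.2894]), array([ 0.4086, -0.2875])]
side [259.6795 201.3974] [249.5273 187.3332] [269.6173 215.5648] [5.8, 6.4] 234 [array([ 0.451 , -0.1558]), array([ 0.3878, -0.0421])]
side [232.996  291.4731] [205.9909 291.0651] [258.0081 292.0523] [4.0, 9.0] 501 [array([0.5282, 0.2051]), array([0.4088, 0.2007])]
side [231.4474 323.2138] [201.9908 322.6216] [257.9705 323.995 ] [4.0, 11.0] 608 [array([0.5251, 0.2819]), array([0.4052, 0.278 ])]
[138.0917 182.8964] [259.6795 201.3974] [0.4119 0.1534 0.2563] 0.003627217241142548
[138.0917 182.8964] [232.996  291.4731] [0.4629 0.2153 0.0321] 0.0025333432089506783
[111.4176 183.1853] [259.6795 201.3974] [0.4059 0.1993 0.2996] 0.005752395466259716
[111.4176 183.1853] [231.4474 323.2138] [0.4599 0.2903 0.0327] 0.0004311302486832608
[314.6972 184.9085] [247.0432 160.1946] [ 0.4669 -0.284   0.0152] 0.0008212199989117109
[248.4943 200.54  ] [259.6795 201.3974] [ 0.4183 -0.0958  0.0132] 0.0011773620812529986
```

View pics/crop.png

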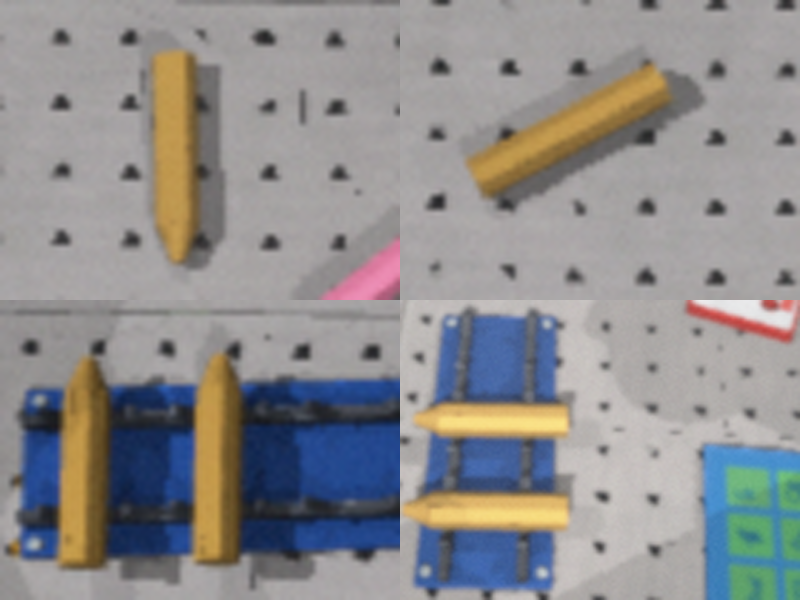

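The crop confirms it: the left bar (top 314,185, nose at 315.6,206) is chamfered and the other (248,200) is square at both ends. The triangulated heights are 15 mm for the loose bar and 32 mm for the racked ones, which agrees with 12 and 30 given that the cameras see the upper faces. Estimates: dowel_mid (0.466, -0.285), nose towards -x; slot (0.469, 0.141), x axis at about +2°. The racked pitch measures 75 mm, as it should.

```bash
python3 -m handwheel '[[0,0,0,-0.13,-0.10,0,0.8],[0,0,0,-0.13,-0.10,0,0.8],[0,0,0,-0.13,-0.10,0,0.8],[0,0,0,-0.13,-0.10,0,0.8],[0,0,0,-0.13,-0.10,0,0.8],[0,0,0,-0.13,-0.10,0,0.8],[0,0,0,-0.13,-0.10,0,0.8],[0,0,0,-0.13,-0.10,0,0.8]]'
python3 -m handwheel '[[0,0,0,-0.07,-0.15,0,0.8],[0,0,0,-0.07,-0.15,0,0.8],[0,0,0,-0.07,-0.15,0,0.8],[0,0,0,-0.07,-0.15,0,0.8],[0,0,0,-0.07,-0.15,0,0.8],[0,0,0,-0.07,-0.15,0,0.8],[0,0,0,-0.07,-0.15,0,0.8],[0,0,0,-0.07,-0.15,0,0.8]]'
python3 -m handwheel '[[0,0,0.047,0,0,0,0.8],[0,0,0.047,0,0,0,0.8],[0,0,0.047,0,0,0,0.8],[0,0,0.047,0,0,0,0.8],[0,0,0.047,0,0,0,0.8],[0,0,0.047,0,0,0,0.8],[0,0,0.047,0,0,0,0.8],[0,0,0.047,0,0,0,0.8]]'
python3 -m handwheel '[[0,0,0.047,0,0,0,0.8],[0,0,0.047,0,0,0,0.8],[0,0,0.047,0,0,0,0.8],[0,0,0.047,0,0,0,0.8],[0,0,0.047,0,0,0,0.8],[0,0,0.047,0,0,0,0.8],[0,0,0.047,0,0,0,0.8],[0,0,0.047,0,0,0,0.8]]'
cat >> h.py <<'E'
from scipy.spatial.transform import Rotation as R
def go(t,psi):
    o=ctrl.get_obs();M=R.from_quat(np.roll(o["eef_rot"],-1)).as_matrix()
    a=np.deg2rad(psi);G=np.array([[np.cos(a),np.sin(a),0],[np.sin(a),-np.cos(a),0],[0,0,-1]])
    print("t",o["time_s"],"pos",o["eef_pos"].round(4),"psi",np.rad2deg(np.arctan2(M[1,0],M[0,0])).round(2),"zax",M[:,2].round(4),"open",round(o["opening"],3),"q",o["q"].round(2),"F",o["wrist_force"].round(1))
    d=np.array(t)-o["eef_pos"]
    print("turn(frac)",(R.from_matrix(M.T@G).as_rotvec()/np.pi).round(4),"shift now",(M.T@d/.3).round(4),"shift after turn",(G.T@d/.3).round(4))
E
python3 -c "
from h import *
go([.466,-.285,.10],.7)"
```

```text
time_s: 0.9
eef_pos: [0.3953, 0.2301, 0.2422]
eef_rot: [-0.0, 0.144, 0.99, 0.0]
wrist_force: [0.8, 1.1, -0.4]
opening: 0.799
grasp_force: 0.0
time_s: 1.7
eef_pos: [0.4525, -0.1631, 0.2421]
eef_rot: [-0.0, 0.145, 0.989, 0.0]
wrist_force: [-0.0, -0.2, 0.2]
opening: 0.8
grasp_force: 0.0
time_s: 2.5
eef_pos: [0.4526, -0.1609, 0.2419]
eef_rot: [-0.0, 0.673, 0.739, -0.0]
wrist_force: [-0.8, 0.3, -0.1]
opening: 0.801
grasp_force: 0.0
time_s: 3.3
eef_pos: [0.4526, -0.1609, 0.2419]
eef_rot: [-0.0, 0.971, 0.239, -0.0]
wrist_force: [-0.9, -0.4, -0.1]
opening: 0.801
grasp_force: 0.0
t 3.3 pos [ 0.4526 -0.1609  0.2419] psi 27.69 zax [-7.e-04  5.e-04 -1.e+00] open 0.801 q [-0.59 -0.03  1.84 -0.    1.34  0.5 ] F [-0.9 -0.4 -0.1]
turn(frac) [-0.0002  0.0002  0.1499] shift now [-0.1523  0.3874  0.4728] shift after turn [0.0397 0.4141 0.473 ]
```

```bash
python3 -m handwheel '[[0,0,0.0375,0,0,0,0.8],[0,0,0.0375,0,0,0,0.8],[0,0,0.0375,0,0,0,0.8],[0,0,0.0375,0,0,0,0.8],[0,0,0,0.01,0.103,0.118,0.8],[0,0,0,0.01,0.103,0.118,0.8],[0,0,0,0.01,0.103,0.118,0.8],[0,0,0,0.01,0.103,0.118,0.8]]' >/dev/null
python3 - <<'E'
from h import *
t=ctrl.camera("top");s=ctrl.camera("side")
cv2.imwrite("pics/pick.png",np.hstack([cv2.resize(t[140:230,260:370],(400,327)),cv2.resize(s[110:200,190:300],(400,327))]))
go([.466,-.285,.014],.7)
E
```

```text
t 4.2 pos [ 0.4637 -0.2848  0.0939] psi 0.86 zax [-0.0083  0.007  -0.9999] open 0.797 q [-0.77  0.3   1.79 -0.    1.06  0.79] F [-1.1  0.7  0.6]
turn(frac) [-0.0023  0.0026  0.0009] shift now [0.0097 0.0027 0.2662] shift after turn [0.0075 0.0008 0.2663]
```

View pics/pick.png

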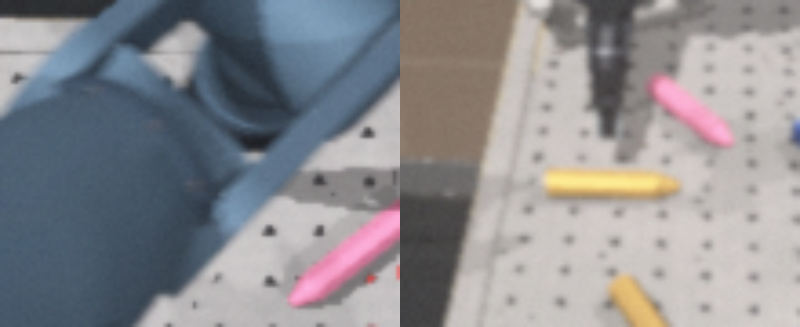

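The arm hides the bar from above. In the side view the jaws hang in line with the bar, at about (608,110) over (610,184) in the picture. I'll descend and grip.

```bash
python3 -m handwheel '[[0,0,0,0.006,0,0.07,0.8],[0,0,0,0,0,0.07,0.8],[0,0,0,0,0,0.07,0.8],[0,0,0,0,0,0.04,0.8],[0,0,0,0,0,0.016,0.8],[0,0,0,0,0,0,0.8],[0,0,0,0,0,0,0.4],[0,0,0,0,0,0,0.4]]'
python3 -c "
from h import *
go([.466,-.285,.014],.7)"
```

```text
time_s: 5.0
eef_pos: [0.4696, -0.285, 0.022]
eef_rot: [0.001, 1.0, 0.009, 0.001]
wrist_force: [0.4, 0.7, -0.3]
opening: 0.469
grasp_force: 0.0
t 5.0 pos [ 0.4696 -0.285   0.022 ] psi 1.04 zax [ 0.0015 -0.0013 -1.    ] open 0.469 q [-0.76  0.43  1.8   0.    0.91  0.79] F [ 0.4  0.7 -0.3]
turn(frac) [ 0.0004 -0.0005  0.0019] shift now [-0.0119 -0.0002  0.0268] shift after turn [-0.0119 -0.0001  0.0268]
```

```bash
python3 -m handwheel '[[0,0,0,-0.012,0,0.026,0.45],[0,0,0,0,0,0,0.4],[0,0,0,0,0,0,0],[0,0,0,0,0,0,0],[0,0,0,0,0,0,0],[0,0,0,0,0,0,0],[0,0,0,0,0,0,0],[0,0,0,0,0,0,0]]'
python3 -c "
from h import *
go([.466,-.285,.2],.7)"
```

```text
time_s: 5.8
eef_pos: [0.4651, -0.2845, 0.013]
eef_rot: [-0.0, 1.0, 0.009, -0.0]
wrist_force: [-1.9, -0.7, -1.5]
opening: 0.257
grasp_force: 59.1
t 5.8 pos [ 0.4651 -0.2845  0.013 ] psi 1.04 zax [-3.e-04  1.e-04 -1.e+00] open 0.257 q [-0.77  0.44  1.81 -0.    0.89  0.79] F [-1.9 -0.7 -1.5]
turn(frac) [-0.      0.0001  0.0019] shift now [ 0.0027  0.0018 -0.6233] shift after turn [ 0.0029  0.0019 -0.6233]
```

```bash
python3 -m handwheel '[[0,0,0,0,0,-0.06,0],[0,0,0,0,0,-0.12,0],[0,0,0,0,0,-0.15,0],[0,0,0,0,0,-0.15,0],[0,0,0,0,-0.06,-0.1,0],[0,0,0,0,-0.12,0,0],[0,0,0,0,-0.15,0,0],[0,0,0,0,-0.15,0,0]]'
python3 -m handwheel '[[0,0,0,0,-0.15,0,0],[0,0,0,0,-0.15,0,0],[0,0,0,0,-0.15,0,0],[0,0,0,0,-0.15,0,0],[0,0,0,0,-0.15,0,0],[0,0,0,0,-0.1,0,0],[0,0,0,0,-0.06,0,0],[0,0,-0.03,0,0,0,0]]'
python3 -m handwheel '[[0,0,-0.045,0,0,0,0],[0,0,-0.045,0,0,0,0],[0,0,-0.045,0,0,0,0],[0,0,-0.045,0,0,0,0],[0,0,-0.045,0,0,0,0],[0,0,-0.045,0,0,0,0],[0,0,-0.045,0,0,0,0],[0,0,-0.045,0,0,0,0]]'
python3 -m handwheel '[[0,0,-0.045,0,0,0,0],[0,0,-0.045,0,0,0,0],[0,0,-0.045,0,0,0,0],[0,0,-0.045,0,0,0,0],[0,0,-0.045,0,0,0,0],[0,0,-0.045,0,0,0,0],[0,0,-0.045,0,0,0,0],[0,0,-0.045,0,0,0,0]]'
python3 -c "
from h import *
go([.469,.1415,.12],182)"
```

```text
time_s: 6.6
eef_pos: [0.4624, -0.1392, 0.1872]
eef_rot: [-0.0, 1.0, 0.008, 0.0]
wrist_force: [1.1, 0.7, -2.7]
opening: 0.264
grasp_force: 59.3
time_s: 7.4
eef_pos: [0.457, 0.135, 0.1868]
eef_rot: [-0.001, 0.998, 0.058, -0.0]
wrist_force: [-0.3, -0.4, -2.6]
opening: 0.265
grasp_force: 59.4
time_s: 8.2
eef_pos: [0.4574, 0.1326, 0.1868]
eef_rot: [-0.0, 0.811, 0.585, -0.0]
wrist_force: [0.9, 0.3, -2.2]
opening: 0.262
grasp_force: 59.4
time_s: 9.0
eef_pos: [0.4574, 0.1326, 0.1868]
eef_rot: [-0.0, 0.372, 0.928, 0.0]
wrist_force: [0.2, 0.5, -2.5]
opening: 0.263
grasp_force: 59.4
t 9.0 pos [0.4574 0.1326 0.1868] psi 136.38 zax [-4.e-04  3.e-04 -1.e+00] open 0.263 q [ 0.03  0.02  1.9   0.    1.22 -0.78] F [ 0.2  0.5 -2.5]
turn(frac) [ 0.000e+00 -2.000e-04 -2.535e-01] shift now [-0.0076  0.0481  0.2225] shift after turn [-0.0396  0.0283  0.2226]
```

```bash
python3 -m handwheel '[[0,0,-0.045,0,0,0,0],[0,0,-0.045,0,0,0,0],[0,0,-0.045,0,0,0,0],[0,0,-0.045,0,0,0,0],[0,0,-0.045,0,0,0,0],[0,0,-0.028,0,0,0,0],[0,0,0,-0.02,0.014,0.08,0],[0,0,0,-0.02,0.014,0.1,0]]'>/dev/null
python3 -m handwheel '[[0,0,0,0,0,0.1,0],[0,0,0,0,0,0.08,0],[0,0,0,0,0,0,0],[0,0,0,0,0,0,0],[0,0,0,0,0,0,0],[0,0,0,0,0,0,0],[0,0,0,0,0,0,0],[0,0,0,0,0,0,0]]'>/dev/null
python3 - <<'E'
from h import *
np.set_printoptions(precision=4,suppress=True)
t=ctrl.camera("top");s=ctrl.camera("side")
cv2.imwrite("pics/over.png",np.hstack([cv2.resize(t[140:230,90:200],(400,327)),cv2.resize(s[230:350,180:327],(400,327))]))
z=go([.469,.1415,.031],182)
zb=ctrl.get_obs()["eef_pos"][2]-.001
for n,im in(("top",t),("side",s)):
  for c,e,w,a in brass(im,40): print(n,c,w,a,[(plane(n,p,.03)[:2],plane(n,p,zb)[:2]) for p in e])
E
```

```text
t 10.7 pos [0.4697 0.1412 0.0795] psi -178.42 zax [ 0.0007  0.     -1.    ] open 0.262 q [ 0.05  0.21  1.94 -0.    0.99 -1.55] F [-0.2 -0.7 -2.1]
turn(frac) [-0.      0.0002 -0.0024] shift now [0.0024 0.0012 0.1616] shift after turn [0.0023 0.0012 0.1616]
top [112.7534 170.5205] [4.1, 7.2] 73 [(array([0.5162, 0.2903]), array([0.5037, 0.2738])), (array([0.4831, 0.2906]), array([0.4719, 0.2741]))]
top [160.4908 188.1963] [7.1, 8.2] 163 [(array([0.4775, 0.1511]), array([0.4665, 0.1403])), (array([0.422 , 0.1526]), array([0.4133, 0.1417]))]
top [248.3977 200.6196] [7.6, 7.6] 347 [(array([ 0.4445, -0.1474]), array([ 0.4349, -0.1461])), (array([ 0.3879, -0.0453]), array([ 0.3805, -0.0481]))]
side [260.951  202.7696] [3.1, 6.4] 204 [(array([ 0.4436, -0.1365]), array([ 0.4403, -0.0828])), (array([ 0.388 , -0.0247]), array([0.3885, 0.0214]))]
side [216.3583 250.9667] [8.1, 3.2] 120 [(array([0.4963, 0.1063]), array([0.4894, 0.1436])), (array([0.5399, 0.1017]), array([0.5301, 0.1394]))]
side [247.441  251.2919] [8.0, 10.0] 161 [(array([0.4632, 0.0993]), array([0.4586, 0.1371])), (array([0.416 , 0.0996]), array([0.4145, 0.1374]))]
side [232.4192 291.4254] [4.0, 9.0] 489 [(array([0.525 , 0.2158]), array([0.5162, 0.2458])), (array([0.4107, 0.2108]), array([0.4096, 0.2411]))]
side [231.4328 323.2131] [4.0, 11.0] 610 [(array([0.5219, 0.2911]), array([0.5133, 0.316 ])), (array([0.405 , 0.2874]), array([0.4043, 0.3125]))]
```

View pics/over.png

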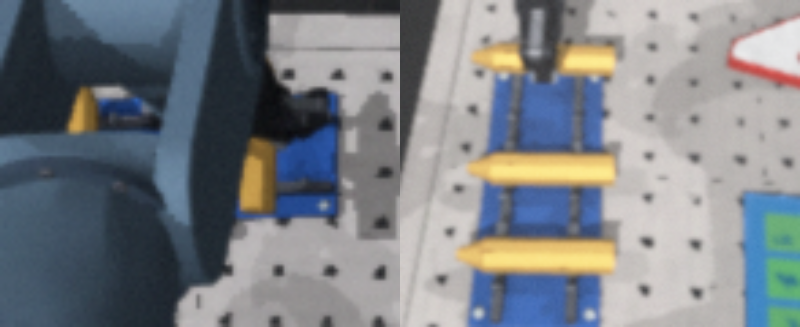

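The right half of the picture shows the held bar, its nose (475,58) pointing left like the racked ones at (468,167) and (457,255). Position agrees within about 2 mm, so I'll lower to just above the lips and measure again.

```bash
python3 -m handwheel '[[0,0,-0.0024,0,-0.002,0,0],[0,0,0,0,0,0.06,0],[0,0,0,0,0,0.042,0],[0,0,0,0,0,0,0],[0,0,0,0,0,0,0],[0,0,0,0,0,0,0],[0,0,0,0,0,0,0],[0,0,0,0,0,0,0]]'
python3 - <<'E'
from h import *
np.set_printoptions(precision=4,suppress=True)
t=ctrl.camera("top");s=ctrl.camera("side")
a=cv2.resize(t[140:230,90:200],(400,327));b=cv2.resize(s[230:350,180:327],(400,327))
cv2.imwrite("pics/over2.png",np.hstack([a,b]))
go([.469,.1415,.031],182)
zb=ctrl.get_obs()["eef_pos"][2]-.001
for n,im in(("top",t),("side",s)):
  for c,e,w,a in brass(im,40): print(n,c,w,a,[(plane(n,p,.03)[:2],plane(n,p,zb)[:2]) for p in e])
E
```

```text
time_s: 11.5
eef_pos: [0.4699, 0.1406, 0.049]
eef_rot: [0.0, -0.018, 1.0, 0.0]
wrist_force: [-0.4, -0.3, -2.5]
opening: 0.269
grasp_force: 59.4
t 11.6 pos [0.4697 0.1406 0.0488] psi -177.99 zax [ 0.0006  0.     -1.    ] open 0.263 q [ 0.05  0.27  1.95 -0.    0.92 -1.56] F [-0.5 -0.1 -2.6]
turn(frac) [0.     0.0002 0.0001] shift now [0.0024 0.0031 0.0594] shift after turn [0.0023 0.0031 0.0594]
top [163.3377 190.7532] [6.1, 8.1] 154 [(array([0.469 , 0.1427]), array([0.4651, 0.1388])), (array([0.4147, 0.1437]), array([0.4116, 0.1398]))]
top [248.4451 200.5809] [7.6, 7.6] 346 [(array([ 0.4445, -0.1474]), array([ 0.441 , -0.1469])), (array([ 0.3879, -0.0453]), array([ 0.3852, -0.0463]))]
side [260.5943 202.4198] [4.7, 6.4] 212 [(array([ 0.4454, -0.1343]), array([ 0.4441, -0.1147])), (array([ 0.388 , -0.0248]), array([ 0.3881, -0.0079]))]
side [217.5537 259.0496] [3.2, 9.2] 121 [(array([0.5339, 0.1258]), array([0.5304, 0.139 ])), (array([0.4911, 0.13  ]), array([0.4887, 0.1432]))]
side [247.8994 259.3077] [8.0, 9.0] 169 [(array([0.4587, 0.1236]), array([0.4571, 0.1369])), (array([0.4149, 0.1236]), array([0.4144, 0.1369]))]
side [232.6389 291.43  ] [4.0, 9.0] 493 [(array([0.525 , 0.2158]), array([0.5218, 0.2268])), (array([0.4106, 0.2108]), array([0.4102, 0.222 ]))]
side [231.4036 323.2158] [4.0, 11.0] 607 [(array([0.5219, 0.2911]), array([0.5188, 0.3003])), (array([0.4069, 0.2871]), array([0.4066, 0.2963]))]
```

View pics/over2.png

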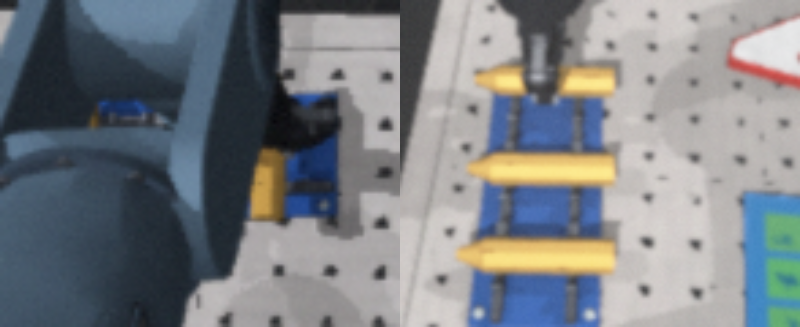

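The top view puts the held bar's square end at y = 0.1398 (slot line 0.1393), and the side view agrees within 1 mm. Lowering now.

```bash
python3 -m handwheel '[[0,0,0,0.003,0,0.015,0],[0,0,0,0,0,0.015,0],[0,0,0,0,0,0.015,0],[0,0,0,0,0,0.012,0],[0,0,0,0,0,0,0],[0,0,0,0,0,0,0],[0,0,0,0,0,0,0],[0,0,0,0,0,0,0]]'
python3 - <<'E'
from h import *
go([.469,.1405,.031],182)
E
```

```text
time_s: 12.4
eef_pos: [0.4685, 0.1405, 0.0313]
eef_rot: [-0.0, -0.018, 1.0, -0.0]
wrist_force: [0.5, 0.6, -1.7]
opening: 0.259
grasp_force: 59.6
t 12.4 pos [0.4685 0.1405 0.0313] psi -177.99 zax [-1.e-04 -0.e+00 -1.e+00] open 0.259 q [ 0.05  0.3   1.95 -0.    0.88 -1.56] F [ 0.5  0.6 -1.7]
turn(frac) [-0.     -0.      0.0001] shift now [-0.0015 -0.0001  0.0009] shift after turn [-0.0015 -0.0001  0.0009]
```

```bash
python3 -m handwheel '[[0,0,0,0,0,0.002,0],[0,0,0,0,0,0,0.3],[0,0,0,0,0,0,0.4],[0,0,0,0,0,0,0.5],[0,0,0,0,0,0,0.55],[0,0,0,0,0,0,0.55],[0,0,0,0,0,-0.03,0.55],[0,0,0,0,0,-0.06,0.55]]'
python3 -m handwheel '[[0,0,0,0,0,-0.1,0.55],[0,0,0,0,0,-0.15,0.55],[0,0,0,0,0,-0.15,0.55],[0,0,0,0,-0.15,0,0.55],[0,0,0,0,-0.15,0,0.55],[0,0,0,0,-0.15,0,0.55],[0,0,0,0,-0.15,0,0.55],[0,0,0,0,-0.15,0,0.55]]'
python3 -m handwheel '[[0,0,0,0,-0.15,0,0.55],[0,0,0,0,-0.15,0,0.55],[0,0,0,0,-0.15,0,0.55],[0,0,0,0,-0.1,0,0.55],[0,0,0,0,0,0,0.55],[0,0,0,0,0,0,0.55],[0,0,0,0,0,0,0.55],[0,0,0,0,0,0,0.55]]'
python3 - <<'E'
from h import *
np.set_printoptions(precision=4,suppress=True)
t=ctrl.camera("top");s=ctrl.camera("side")
cv2.imwrite("pics/end.png",np.hstack([cv2.resize(t[140:230,90:200],(400,327)),cv2.resize(s[230:350,180:327],(400,327))]))
for n,im in(("top",t),("side",s)):
  for c,e,w,a in brass(im,40): print(n,c,w,a,[plane(n,p,.03)[:2] for p in e])
E
```

```text
time_s: 13.2
eef_pos: [0.4674, 0.1404, 0.0574]
eef_rot: [-0.001, -0.017, 1.0, -0.0]
wrist_force: [-0.2, -0.5, -0.5]
opening: 0.552
grasp_force: 0.0
time_s: 14.0
eef_pos: [0.4764, -0.0861, 0.1788]
eef_rot: [0.001, -0.018, 1.0, -0.0]
wrist_force: [0.4, -0.3, 0.3]
opening: 0.548
grasp_force: 0.0
time_s: 14.8
eef_pos: [0.4823, -0.2478, 0.1779]
eef_rot: [-0.0, -0.018, 1.0, 0.0]
wrist_force: [-0.1, 0.0, 0.4]
opening: 0.553
grasp_force: 0.0
top [138.0819 182.6754] [3.0, 8.0] 342 [array([0.5259, 0.2183]), array([0.4074, 0.2146])]
top [164.809  181.7672] [3.0, 7.1] 335 [array([0.5299, 0.1416]), array([0.4112, 0.1392])]
top [111.3994 183.2478] [4.0, 8.1] 343 [array([0.5219, 0.2934]), array([0.406 , 0.2889])]
side [259.7576 201.4372] [5.6, 6.4] 231 [array([ 0.4492, -0.1363]), array([ 0.388 , -0.0249])]
side [233.7107 263.5309] [3.0, 10.0] 356 [array([0.5293, 0.1401]), array([0.4142, 0.1355])]
side [233.0752 291.4832] [4.0, 10.0] 505 [array([0.5249, 0.2162]), array([0.4084, 0.2123])]
side [231.5649 323.266 ] [3.0, 11.0] 609 [array([0.524, 0.291]), array([0.4049, 0.288 ])]
```

View pics/end.png

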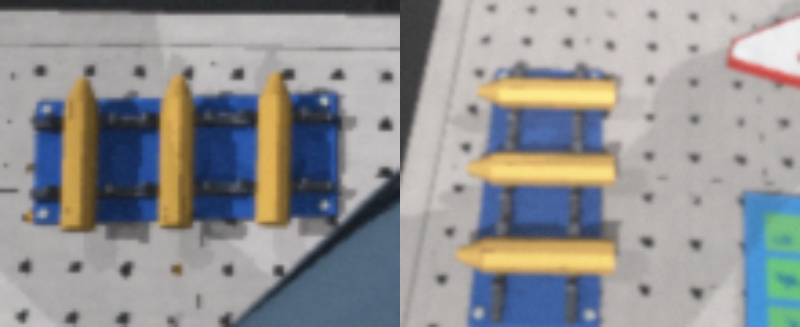

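The dowel (right-hand bar at (275,150) in the left half) sits in its saddles, parallel to the other two and 75 mm from its neighbour. All three noses point the same way, and the blank is where it was.

```bash
python3 -c "
from bench import ctrl
print(ctrl.hand_in())"
```

```text
the job is handed in; nothing more can be done
None
```

I laid the chamfered dowel in the rack's empty place with its nose pointing the same way as the other two, left the square-ended dowel where it lay, and handed the job in at about 15 s; no verdict came back.

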